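# Load the vibratory polisher and fetch its cover from under the pile of blanks

### The job

Put every pale, unpainted toy wheel into the tub of the polisher and leave the red-painted wheels and all the other things on the bench where they are. The polisher's cover lies under the pile of turning blanks: take it by its green handle and draw it out between the two bench dogs, so that the pile stays stacked where it is and is never lifted, taken apart or toppled, and once all the wheels are in, lay it flat and squarely on the tub so that it covers the whole opening. Then start the machine: twist the red switch clockwise to its stop and hold it there for a moment, then let it spring back.

Things in the scene. Friction and masses are not known exactly. Their poses are not given: they have to be found in the camera images.
- polisher: The polisher, a green machine fixed on the right of the bench, with an orange tub on springs; origin on the bench under the tub's centre, y along the machine. Its body is 150 mm wide (x) and runs from y = -110 to +205 mm; 55 mm high under the tub; the control deck, y = +110 to +205 mm, is 70 mm high.
- tub_mouth (a point): Centre of the open tub's mouth, at rim height, 150 mm above the bench; axes as the polisher's. Opening 100 (x) by 168 (y) mm, walls 6 mm thick, so 112 by 180 mm outside; inside depth 69 mm.
- start_switch_grip (a point): Start switch on the control deck: a red bar 46 mm long, 12 mm thick, 30 mm high on a black disc 48 mm across, turning about a vertical axis. This point is on the axis, 12 mm below the bar's top and 18 mm above the disc; its x axis runs along the bar and turns with it. At rest the bar lies along the polisher's x; the axis is at the polisher's y = +160 mm.
- start_switch (a joint): Angle of the start switch (rad): 0 at rest, growing clockwise as seen from above, stop at 1.05. A spring drives it back to 0 when let go; turning takes about 0.04 N m at rest and 0.17 N m at the stop.
- dog_plate: Perforated plywood plate fixed on the left of the bench, 260 (x) by 300 (y) by 12 mm; origin under its centre. Two aluminium bench dogs, 20 mm thick, stand 63 mm above it at x = -96 and +96, y = -10 mm. The pile stands about 5 mm behind them (+y side); they hold the blanks back when the cover is drawn out between them towards the plate's -y.
- cover_panel (a point): The polisher's loose cover: a flat white panel 130 (x) by 200 (y) by 9 mm, 190 g, green handle on top near its -y end. This point is the panel's centre, half-way through its thickness. At the start it lies on the plate as the bottom item of the pile: 110 mm of it under the blanks, about flush with the back of the pile, the handle end out in front.
- cover_handle (a point): Centre of the cover's handle: an upright bar 60 (x) by 20 (y) mm, rising 34 mm above the panel's top; this point is half-way up, 17 mm above the panel's top and 86 mm from the panel's centre in its -y direction. Same axes as the panel.
- blank1_c (a point): Centre of a wooden turning blank, 230 (x) by 110 (y) by 22 mm, about 260 g; number 1 of 3 in the pile counted from below; it lies on the cover.
- blank2_c (a point): Centre of a wooden turning blank, 230 (x) by 110 (y) by 22 mm, about 260 g; number 2 of 3 in the pile counted from below.
- blank3_c (a point): Centre of a wooden turning blank, 230 (x) by 110 (y) by 22 mm, about 260 g; number 3 of 3 in the pile counted from below.
- wheel1_c (a point): Centre of a pale, unpainted wooden toy wheel: a disc 46 mm across and 20 mm thick with a small dark bore, lying flat on the bench; None if absent (4 to 6 of the six are there).
- wheel2_c (a point): Centre of a pale, unpainted wooden toy wheel: a disc 46 mm across and 20 mm thick with a small dark bore, lying flat on the bench; None if absent (4 to 6 of the six are there).
- wheel3_c (a point): Centre of a pale, unpainted wooden toy wheel: a disc 46 mm across and 20 mm thick with a small dark bore, lying flat on the bench; None if absent (4 to 6 of the six are there).
- wheel4_c (a point): Centre of a pale, unpainted wooden toy wheel: a disc 46 mm across and 20 mm thick with a small dark bore, lying flat on the bench; None if absent (4 to 6 of the six are there).
- wheel5_c (a point): Centre of a pale, unpainted wooden toy wheel: a disc 46 mm across and 20 mm thick with a small dark bore, lying flat on the bench; None if absent (4 to 6 of the six are there).
- wheel6_c (a point): Centre of a pale, unpainted wooden toy wheel: a disc 46 mm across and 20 mm thick with a small dark bore, lying flat on the bench; None if absent (4 to 6 of the six are there).
- red1_c (a point): Centre of a red-painted toy wheel, same size, already finished: to be left alone.
- red2_c (a point): Centre of a red-painted toy wheel, same size, already finished: to be left alone.
- sanding_block: Cork sanding block 112 by 64 by 33 mm at the back of the bench: bystander; origin under its centre.
- glue: White glue bottle, 60 mm across and 170 mm high, at the back: bystander; origin under its centre.
- gouge: Turning gouge with a wooden handle, 420 mm long, 34 mm high, lying on the left: bystander; origin at its ferrule, blade along +x.
- try_square: Try square, 100 by 170 mm, lying on the right near the robot: bystander; origin under its stock.
- skittle: Turned wooden skittle, 56 mm across and 138 mm high, standing on the left near the robot: bystander; origin under its centre.
Mind the look-alikes: they are no part of the job. What is shaped like the part that bears wheel4_c but blue is not meant.

How it is judged (in metres and radians):
On the way, in this order (a step that is already met when the one before it is completed fails the run):
1. every pale wheel lies in the tub (x of wheel1_c in the frame of tub_mouth between -0.052 and 0.052 m and y of wheel1_c in the frame of tub_mouth between -0.086 and 0.086 m and z of wheel1_c in the frame of tub_mouth between -0.072 and -0.01 m and x of wheel2_c in the frame of tub_mouth between -0.052 and 0.052 m and y of wheel2_c in the frame of tub_mouth between -0.086 and 0.086 m and z of wheel2_c in the frame of tub_mouth between -0.072 and -0.01 m and x of wheel3_c in the frame of tub_mouth between -0.052 and 0.052 m and y of wheel3_c in the frame of tub_mouth between -0.086 and 0.086 m and z of wheel3_c in the frame of tub_mouth between -0.072 and -0.01 m and x of wheel4_c in the frame of tub_mouth between -0.052 and 0.052 m and y of wheel4_c in the frame of tub_mouth between -0.086 and 0.086 m and z of wheel4_c in the frame of tub_mouth between -0.072 and -0.01 m and x of wheel5_c in the frame of tub_mouth between -0.052 and 0.052 m and y of wheel5_c in the frame of tub_mouth between -0.086 and 0.086 m and z of wheel5_c in the frame of tub_mouth between -0.072 and -0.01 m and x of wheel6_c in the frame of tub_mouth between -0.052 and 0.052 m and y of wheel6_c in the frame of tub_mouth between -0.086 and 0.086 m and z of wheel6_c in the frame of tub_mouth between -0.072 and -0.01 m), for 0.2 s.
2. the cover lies flat and squarely on the tub (x of cover_panel in the frame of tub_mouth between -0.015 and 0.015 m and y of cover_panel in the frame of tub_mouth between -0.015 and 0.015 m and z of cover_panel in the frame of tub_mouth between 0.001 and 0.009 m and angle between cover_panel's own z axis and vertical below 0.05 rad and angle between the y axis of cover_panel and the y axis of tub_mouth, either way round below 0.12 rad), for 0.2 s.
3. the start switch is turned to its stop with the cover on (all of step 2 and value of joint start_switch above 0.98 rad), for 0.1 s.
4. the start switch has been let go and has sprung back (value of joint start_switch below 0.08 rad), for 0.2 s.
At the end, for the whole second after the job is handed in: Present pale wheels in the tub, below its rim; cover flat on the rim, centred within 15 mm and square within 7 degrees, either way round; switch back under 0.08 rad; each blank flat, within 30 mm of its start and 25 mm of the one below; red wheels and bystanders within 60 mm of their starts (all of step 1 and all of step 2 and value of joint start_switch below 0.08 rad and distance of each of blank1_c, blank2_c, blank3_c from where it was at the start of the episode below 0.03 m and angle between each of blank1_c, blank2_c, blank3_c's own z axis and vertical below 0.06 rad and horizontal distance between blank1_c and blank2_c below 0.025 m and horizontal distance between blank2_c and blank3_c below 0.025 m and distance of each of sanding_block, glue, gouge, try_square, skittle, red1_c, red2_c from where it was at the start of the episode below 0.06 m); the robot touches nothing.
It fails at once if a blank is lifted more than 20 mm, or carried or pushed more than 60 mm (height (world z) of blank1_c above 0.052 m or height (world z) of blank2_c above 0.074 m or height (world z) of blank3_c above 0.096 m or distance of any of blank1_c, blank2_c, blank3_c from where it was at the start of the episode above 0.06 m).
It fails at once if the pile topples: a blank tilts more than 20 degrees (angle between any of blank1_c, blank2_c, blank3_c's own z axis and vertical above 0.35 rad).
It fails at once if a red wheel or a bystander is moved more than 60 mm (distance of any of sanding_block, glue, gouge, try_square, skittle, red1_c, red2_c from where it was at the start of the episode above 0.06 m).
Of wheel1, wheel2, wheel3, wheel4, wheel5, wheel6 only 4 to 6 are there at a start; the rules pass over those that are not, and their reading is None.
At some moment in a run one of wheel1, wheel2, wheel3, wheel4, wheel5, wheel6 may be knocked a few centimetres aside while the robot is not near it.
It also fails if it takes over 210 s, if anything falls off the work surface, if the arm or the gripper's body presses on something with over 40 N, if the wrist force passes 120 N, or if a joint passes its speed limit or range.

### The arm

A 6-joint arm with a two-finger parallel gripper is mounted at the origin on the work surface. World frame = base frame: x ahead of the robot, y to its left, z up, the work surface at z = 0. Lengths are in m, angles in degrees, forces in N, time in s.
With the tool pointing down it reaches from about 0.3 to 0.85 m from the base axis. Payload 5.4 kg.
Tool frame: the origin (TCP) lies midway between the tips of the shut fingers; the grasp point (between the pads) lies 19 mm behind it; z points along the fingers, y is the direction in which the jaws open and shut (so a half turn about z gives the same grasp; the last joint's range is limited). The gripper opens to 85 mm and grips with 20 to 120 N. Pads are 22 mm wide; open, the fingers measure 114 mm over their backs; the gripper's body (76 mm by 85 mm) begins 54 mm behind the grasp point. The pads swing forward as they close: fully open they stand 13 mm farther back than shut.
Start: joints at [-87.439, 9.076, 91.501, -0, 79.423, -12.038], TCP at [0.145, -0.556, 0.231] pointing down, gripper open.
Joint ranges: [-166.64, 166.64], [-54.1, 131.32], [10.49, 154.53], [-73.88, 253.88], [9.74, 151.15], [-171.62, 171.62]. Speed limits (degrees/s): [147.25, 147.25, 180, 180, 180, 180].

### API

Orientations are given as a 3x3 rotation matrix whose columns are the frame's x, y, z axes.
In Python, from cell import manip, viewer gives the robot as it stands.
- The arm moves only by the tool step_arm, never from a script. Its argument "moves" is text: rows parted by semicolons, each of 7 numbers parted by spaces: the shift along the tool's x, y, z in mm, then the turn, a rotation vector about the tool's x, y, z in rad, then the closure in counts, from 0 (fully open) to 255 (shut). A call has 1 to 8 rows; each row shifts and turns the commanded pose from where the row before left it, along the tool's axes as they then stand; what a row does not reach is not made up. A row lasts 1/8 s, in which the tool goes at most 62.5 mm and 10.7 degrees, less where a joint would pass 70% of its speed; a pose out of reach is approached as far as the arm can. A call with a gripper value outside its range is refused whole. The fingers move at their own pace and stop on an object; the grip force is fixed at half the most. Time passes only in rows, so rows that do not move let the fingers close. It gives the time, the measured TCP pose, the force and the opening at its end, in the units of the state.
- manip.get_state(): the state, without advancing time (a new reading comes with each control period).
- viewer.grab_frame(name): name is "scene" or "top" or "wrist"; returns (picture, depth): 420x560x3 uint8, red, green, blue; 420x560 float32, m along the optical axis (not along the pixel's ray), 0 where there is no reading.
- viewer.calibration(name): a dict with "mtx" (3x3 intrinsics, pixels), "view" (4x4, takes a point from world to camera coordinates). Camera axes: x right, y up, looking along -z (the intrinsics and any distortion apply to the point x, -y, -z); pixel columns grow to the right and rows downward; lengths in m; the calibration is good to about 2 mm. A picture is of the moment at which its call begins: read the wrist's pose just before it. calibration takes no time and is no camera call; for the wrist camera it gives the pose at the moment of the call.
- manip.hand_in(): hands the job in, once; it reports no verdict.
The state is a dict: "time": time; "joint_positions": joint angles; "joint_vel": joint speeds; "joint_efforts": joint torques, N m; "eef_pos": TCP position; "orientation": TCP orientation; "force": force on the tool from outside, world axes, zero at the start; "moment": the same for the moment, N m; "grip_width": finger opening in m.
Only numpy, scipy, OpenCV 4.12 (cv2) and the standard library are available. Lean on these libraries where they do the work, as an engineer would, in place of code of your own. Each camera call takes 0.05 s, during which the arm holds its last target. There are 200 camera calls.

## Working session

There is one attempt and no reset: what is moved stays moved. The work goes in short steps, Python scripts to look and compute and a tool call to move; the robot and the scene stay as the last step left them, time stands still between calls to the robot, and variables do not carry over. Pictures are saved under pics/ and viewed, on a budget of 14 in all, crops included, one or two more only if the job needs it, and the job is handed in when it is done.

Besides the shell and the picture viewer there is one more tool, called as name(argument=value, ...) on one line, values as JSON. step_arm: Moves the arm, as the interface text tells. Its arguments: {"type":"object","properties":{"moves":{"type":"string"}},"required":["moves"]}

```bash
mkdir -p pics; ls
cat > h.py <<'E'
import numpy as np, cv2
from cell import manip, viewer
def grab(name, fn=None):
    c=viewer.calibration(name); p,d=viewer.grab_frame(name)
    if fn: cv2.imwrite('pics/'+fn, cv2.cvtColor(p,cv2.COLOR_RGB2BGR))
    return p,d,c
def ray(c,u,v):
    K=np.array(c['mtx']);V=np.array(c['view'])
    q=np.linalg.solve(K,[u,v,1.]); dc=np.array([q[0],-q[1],-q[2]])
    R=V[:3,:3];o=-R.T@V[:3,3]
    return o,R.T@dc
def onplane(c,u,v,z):
    o,d=ray(c,u,v); return o+d*(z-o[2])/d[2]
def proj(c,p):
    V=np.array(c['view']);q=V[:3,:3]@np.array(p)+V[:3,3]
    r=np.array(c['mtx'])@np.array([q[0],-q[1],-q[2]]); return r[:2]/r[2]
def cloud(c,d):
    K=np.array(c['mtx']);V=np.array(c['view']);h,w=d.shape
    u,v=np.meshgrid(np.arange(w),np.arange(h))
    q=np.stack([u+0.,v+0.,np.ones_like(u)+0.],-1)@np.linalg.inv(K).T*d[...,None]
    q=q*[1,-1,-1]; return (q-V[:3,3])@V[:3,:3]
E
python3 - <<'E'
from h import *
np.set_printoptions(precision=4,suppress=True)
for n in ['top','scene','wrist']:
    p,d,c=grab(n,n+'0.png'); np.savez('pics/'+n+'0.npz',p=p,d=d,m=c['mtx'],view=c['view'])
    print(n,c)
s=manip.get_state();print(s)
E
```

```text
pics
top {'mtx': array([[531.788 ,   0.    , 275.9396],
       [  0.    , 531.788 , 206.2845],
       [  0.    ,   0.    ,   1.    ]]), 'view': array([[-0.0016, -0.9999,  0.0158,  0.0395],
       [ 0.9825,  0.0014,  0.1864, -0.5277],
       [-0.1864,  0.0158,  0.9823, -1.5274],
       [ 0.    ,  0.    ,  0.    ,  1.    ]])}
scene {'mtx': array([[480.1991,   0.    , 281.1197],
       [  0.    , 480.1991, 209.9719],
       [  0.    ,   0.    ,   1.    ]]), 'view': array([[-0.801 ,  0.5985, -0.0125,  0.4138],
       [-0.4922, -0.6465,  0.5829,  0.2173],
       [ 0.3407,  0.473 ,  0.8125, -1.7997],
       [ 0.    ,  0.    ,  0.    ,  1.    ]])}
wrist {'mtx': array([[343.4657,   0.    , 278.5684],
       [  0.    , 343.4657, 204.012 ],
       [  0.    ,   0.    ,   1.    ]]), 'view': array([[ 0.2522, -0.9677, -0.0021, -0.5739],
       [ 0.9268,  0.2421, -0.2872,  0.0379],
       [ 0.2784,  0.0705,  0.9579, -0.3798],
       [ 0.    ,  0.    ,  0.    ,  1.    ]])}
{'time': 0.15, 'joint_positions': array([-87.4391,   9.104 ,  91.5557,  -0.0012,  79.4229, -12.0377]), 'joint_vel': array([-0.0424, -0.1418, -0.142 , -0.0618, -0.0688, -0.0113]), 'joint_efforts': array([  0.0007, -39.6376, -33.1787,  -0.0002,   0.0054,  -0.    ]), 'eef_pos': array([ 0.1449, -0.556 ,  0.2305]), 'orientation': array([[ 0.9677,  0.2521, -0.0001],
       [ 0.2521, -0.9677,  0.0014],
       [ 0.0003, -0.0014, -1.    ]]), 'force': array([ 0.728 , -0.4041, -1.0762]), 'moment': array([-0.0188,  0.0717,  0.0277]), 'grip_width': 0.08540959638176683}
```

View pics/top0.png

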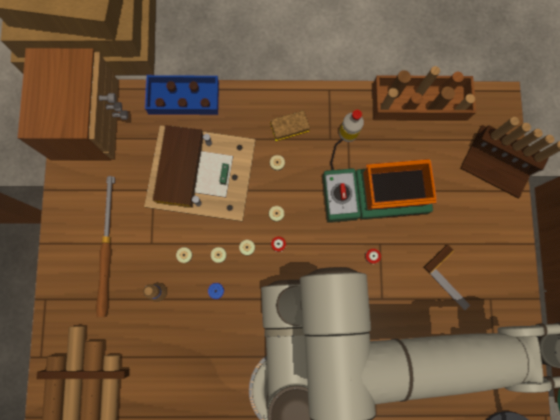

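View pics/scene0.png

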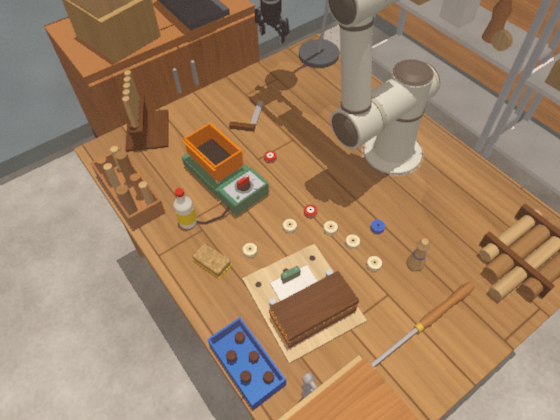

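Five pale wheels show in the top picture, at pixels (277,162), (276,213), (247,247), (218,255) and (184,255). The red wheels are at (279,243) and (373,256), and a blue look-alike is at (216,291). The cover handle is at (224,174), the tub at (401,184) and the switch at (343,192).

```bash
cat >> h.py <<'E'
def comps(mask,lo,hi=1e9):
    cs,_=cv2.findContours(mask.astype(np.uint8),cv2.RETR_EXTERNAL,cv2.CHAIN_APPROX_NONE)
    return [c for c in cs if lo<=cv2.contourArea(c)<=hi]
def masks(p):
    H=cv2.cvtColor(p,cv2.COLOR_RGB2HSV).astype(int);h,s,v=H[...,0],H[...,1],H[...,2]
    return dict(pale=(v>185)&(s>25)&(s<120)&(h>15)&(h<38), red=((h<5)|(h>174))&(s>170)&(v>110),
      orange=(h>=6)&(h<14)&(s>215)&(v>140), green=(h>60)&(h<90)&(s>90)&(v>30), white=(s<45)&(v>170))
def rect(c,cam,z):
    b=cv2.boxPoints(cv2.minAreaRect(c)); return np.array([onplane(cam,u,v,z)[:2] for u,v in b])
def wheels(p,c):
    out=[]
    for k in comps(masks(p)['pale'],70,2000):
        (u,v),r=cv2.minEnclosingCircle(k); P=onplane(c,u,v,.02); out.append((P[:2].round(4),(int(u),int(v)),round(cv2.contourArea(k))))
    return out
E
python3 - <<'E'
from h import *
np.set_printoptions(precision=4,suppress=True)
for n in ['top','scene']:
    z=np.load(f'pics/{n}0.npz');p=z['p'];c=dict(mtx=z['m'],view=z['view']);d=z['d']
    print(n)
    for w in wheels(p,c): print(' pale',w)
    M=masks(p)
    for nm,zz,lo in [('red',.02,25),('orange',.15,400),('green',.055,40),('white',.021,150)]:
        for k in comps(M[nm],lo):
            r=rect(k,c,zz); e=r[[1,2]]-r[[0,1]]; l=np.hypot(*e.T); L=e[np.argmax(l)]
            uv=k.mean(0).mean(0).astype(int)
            print(nm,uv,'area',cv2.contourArea(k),'c',r.mean(0),'size',l,'ang',np.degrees(np.arctan2(L[1],L[0])))
    C=cloud(c,d)
    if n=='top':
        for nm,(u,v) in dict(tubin=(401,186),deck=(335,208),body=(380,213),pile=(178,165),plate=(240,200),panel=(210,180),handle=(224,174),switch=(343,190),bench=(300,280)).items(): print(nm,C[v,u])
E
```

```text
top
 pale (array([0.3875, 0.2115]), (217, 254), 111)
 pale (array([0.3872, 0.3137]), (183, 254), 108)
 pale (array([0.4102, 0.1271]), (246, 246), 110)
 pale (array([0.5135, 0.0384]), (276, 212), 106)
 pale (array([0.6716, 0.0356]), (277, 162), 97)
 pale (array([0.6348, 0.2294]), (213, 173), 854)
red [372 255] area 137.0 c [ 0.3846 -0.2483] size [0.0389 0.0388] ang -89.9924386688104
red [278 243] area 129.5 c [0.4204 0.0345] size [0.0389 0.0389] ang 179.74786585559056
red [356 114] area 47.0 c [ 0.8278 -0.2138] size [0.022  0.0264] ang 178.21762800060668
green [368 199] area 693.0 c [ 0.5714 -0.2652] size [0.3133 0.1463] ang -86.290997303955
white [213 172] area 929.5 c [0.634  0.2295] size [0.1271 0.0931] ang -7.033435790145712
tubin [ 0.5841 -0.3288  0.0753]
deck [ 0.5189 -0.1331  0.0702]
body [ 0.5056 -0.2665  0.0619]
pile [0.6428 0.3264 0.0884]
plate [0.5531 0.1479 0.0166]
panel [0.6147 0.2398 0.0185]
handle [0.6245 0.1945 0.0546]
switch [ 0.5655 -0.1531  0.1035]
bench [0.279  0.0093 0.6906]
scene
 pale (array([0.7667, 0.5044]), (319, 387), 448)
 pale (array([0.1008, 0.6054]), (50
[... 867 characters left out ...]
c [0.3176 0.7519] size [0.326  0.3179] ang 142.91455033734056
white [292 282] area 643.0 c [0.6298 0.2151] size [0.1349 0.0677] ang 172.1663425634893
white [243 185] area 600.0 c [ 0.5389 -0.1897] size [0.1394 0.0869] ang -173.9041461597042
white [ 85 317] area 36296.0 c [ 1.055  -0.1967] size [0.8062 0.9327] ang 57.82974622006168
white [408 160] area 302.0 c [-0.0032  0.0814] size [0.1911 0.0655] ang -164.48342174373838
white [366 118] area 475.5 c [-0.035  -0.1794] size [0.136  0.1308] ang -177.47971223451836
white [393  97] area 731.5 c [-0.2063 -0.2095] size [0.1765 0.1665] ang -173.92243753471843
white [333  36] area 176.5 c [-0.268  -0.6659] size [0.1743 0.0698] ang -129.74297551294217
```

```bash
cat >> h.py <<'E'
def fitrect(P2):
    r=cv2.minAreaRect(P2.astype(np.float32)*1000); b=cv2.boxPoints(r)/1000; e=b[[1,2]]-b[[0,1]]; l=np.hypot(*e.T); L=e[np.argmax(l)]
    return np.array(r[0])/1000,sorted(l),np.degrees(np.arctan2(L[1],L[0]))%180
def rows(x,y,z,yaw=None,n=None,yn=0):
    """print tool-frame deltas to world TCP target; tool down, tool-y at world angle yaw(deg)"""
    s=manip.get_state();p=np.array(s['eef_pos']);R=np.array(s['orientation'])
    d=R.T@(np.array([x,y,z])-p)*1000
    out='d tool mm %s'%d.round(1)
    if yaw is not None:
        a=np.radians(yaw);Y=np.array([np.cos(a),np.sin(a),0]);Z=np.array([0,0,-1.]);T=np.stack([np.cross(Y,Z),Y,Z],1)
        rv=cv2.Rodrigues(R.T@T)[0].ravel(); out+=' rotvec %s'%rv.round(3)
    print('t',round(s['time'],2),'tcp',p.round(4),'w',round(s['grip_width'],4),'F',np.round(s['force'],1),out)
E
python3 - <<'E'
from h import *
np.set_printoptions(precision=4,suppress=True)
z=np.load('pics/top0.npz');p=z['p'];c=dict(mtx=z['m'],view=z['view']);C=cloud(c,z['d'])
m=(C[...,2]>.14)&(C[...,2]<.16)&(C[...,0]>.45)&(C[...,0]<.72)&(C[...,1]<-.18)&(C[...,1]>-.47)
k=max(comps(m,50),key=cv2.contourArea); print('tub depth',fitrect(C[m]),'rays',rect(k,c,.15).mean(0),m.sum())
H=cv2.cvtColor(p,cv2.COLOR_RGB2HSV); print(H[163:170:2,400], H[190,343],H[174,224],H[174,226],H[213,380])
m=(C[...,2]>.04)&(C[...,2]<.07)&(C[...,0]>.56)&(C[...,0]<.70)&(C[...,1]<.225)&(C[...,1]>.15); print('handle',fitrect(C[m]),m.sum())
m=(C[...,2]>.09)&(C[...,2]<.115)&(C[...,0]>.5)&(C[...,0]<.62)&(C[...,1]<-.11)&(C[...,1]>-.19); print('switch',fitrect(C[m]),m.sum())
m=(C[...,2]>.075)&(C[...,2]<.1)&(C[...,0]>.5)&(C[...,0]<.8)&(C[...,1]<.45)&(C[...,1]>.23); print('pile',fitrect(C[m]),m.sum())
rows(.6716,.0356,.20,-86)
E
```

```text
Traceback (most recent call last):
  File "h.py", line 37, in fitrect
    r=cv2.minAreaRect(P2.astype(np.float32)*1000); b=cv2.boxPoints(r)/1000; e=b[[1,2]]-b[[0,1]]; l=np.hypot(*e.T); L=e[np.argmax(l)]
cv2.error: OpenCV(4.12.0) /io/opencv/modules/imgproc/src/convhull.cpp:143: error: (-215:Assertion failed) total >= 0 && (depth == CV_32F || depth == CV_32S) in function 'convexHull'
```

```bash
sed -i 's/P2.astype(np.float32)\*1000/np.ascontiguousarray(P2[:,:2]*1000,dtype=np.float32)/' h.py
python3 - <<'E'
from h import *
np.set_printoptions(precision=4,suppress=True)
z=np.load('pics/top0.npz');p=z['p'];c=dict(mtx=z['m'],view=z['view']);C=cloud(c,z['d'])
m=(C[...,2]>.14)&(C[...,2]<.16)&(C[...,0]>.45)&(C[...,0]<.72)&(C[...,1]<-.18)&(C[...,1]>-.47)
k=max(comps(m,50),key=cv2.contourArea); print('tub depth',fitrect(C[m]),'rays',rect(k,c,.15).mean(0),m.sum())
H=cv2.cvtColor(p,cv2.COLOR_RGB2HSV); print(H[163:170:2,400], H[190,343],H[174,224],H[174,226],H[213,380])
m=(C[...,2]>.04)&(C[...,2]<.07)&(C[...,0]>.56)&(C[...,0]<.70)&(C[...,1]<.225)&(C[...,1]>.15); print('handle',fitrect(C[m]),m.sum())
m=(C[...,2]>.09)&(C[...,2]<.115)&(C[...,0]>.5)&(C[...,0]<.62)&(C[...,1]<-.11)&(C[...,1]>-.19); print('switch',fitrect(C[m]),m.sum())
m=(C[...,2]>.075)&(C[...,2]<.1)&(C[...,0]>.5)&(C[...,0]<.8)&(C[...,1]<.45)&(C[...,1]>.23); print('pile',fitrect(C[m]),m.sum())
rows(.6716,.0356,.20,-86)
E
```

```text
tub depth (array([ 0.5761, -0.31  ]), [np.float32(0.12923455), np.float32(0.18297486)], np.float32(94.79833)) rays [ 0.5748 -0.3091] 829
[[ 14 255 189]
 [ 14 253 149]
 [ 13 244  91]
 [ 13 241  91]] [  2 210 165] [66 92 91] [60 71 79] [ 70 112  91]
handle (array([0.6281, 0.1978]), [np.float32(0.021202253), np.float32(0.06164843)], np.float32(170.63304)) 149
switch (array([ 0.5625, -0.1536]), [np.float32(0.020052312), np.float32(0.045055613)], np.float32(3.2177713)) 79
pile (array([0.6444, 0.3199]), [np.float32(0.13640024), np.float32(0.23334076)], np.float32(172.04497)) 2991
t 0.15 tcp [ 0.1449 -0.556   0.2305] w 0.0854 F [ 0.7 -0.4 -1.1] d tool mm [ 658.8 -439.7   31.4] rotvec [-0.001 -0.     0.185]
```

step_arm(moves="0 0 0 0 0 0.185 70;40 -39 0 0 0 0 70;40 -39 0 0 0 0 70;40 -39 0 0 0 0 70;40 -39 0 0 0 0 70;40 -39 0 0 0 0 70;40 -39 0 0 0 0 70;40 -39 0 0 0 0 70")

```text
time: 1.15
eef_pos: [0.4061, -0.2629, 0.2312]
orientation: [[0.998, 0.07, 0.0], [0.07, -0.998, -0.0], [0.0, 0.0, -1.0]]
force: [1.0, -0.4, -0.0]
grip_width: 0.0616
```

step_arm(moves="40 -39 0 0 0 0 70;40 -39 10 0 0 0 70;40 -39 10 0 0 0 70;40 -39 10 0 0 0 70;40 -39 10 0 0 0 70;30 -30 10 0 0 0 70;0 0 0 0 0 0 70")

```text
time: 2.02
eef_pos: [0.6191, -0.0214, 0.1794]
orientation: [[0.997, 0.073, -0.003], [0.073, -0.997, 0.001], [-0.003, -0.001, -1.0]]
force: [-0.5, -0.0, -0.2]
grip_width: 0.0618
```

```bash
cat >> h.py <<'E'
def check():
    np.set_printoptions(precision=4,suppress=True)
    A=[]
    for n in ['top','scene']:
        p,d,c=grab(n); 
        A.append([w[0] for w in wheels(p,c) if .25<w[0][0]<.73 and -.2<w[0][1]<.45])
        print(n,[list(a) for a in A[-1]])
E
python3 - <<'E'
from h import *
check()
rows(.6705,.0345,.1,-85.5)
p,d,c=grab('wrist','w1.png')
for w in wheels(p,c): print(w)
E
```

```text
top [[np.float64(0.6356), np.float64(0.2286)]]
scene [[np.float64(0.3846), np.float64(0.3119)], [np.float64(0.3862), np.float64(0.2108)], [np.float64(0.407), np.float64(0.1261)]]
t 2.12 tcp [ 0.6186 -0.024   0.1807] w 0.0621 F [ 0.4 -0.2  0.2] d tool mm [ 56.  -54.7  80.7] rotvec [ 0.     0.001 -0.008]
(array([0.4178, 0.0318]), (213, 362), 164)
(array([0.6713, 0.0348]), (214, 120), 1982)
(array([ 0.7744, -0.2297]), (552, 10), 152)
```

step_arm(moves="28 -28 30 0 0 -0.008 70;28 -27 40 0 0 0 70;0 0 40 0 0 0 70;0 0 30 0 0 0 70;0 0 25 0 0 0 70;0 0 10 0 0 0 70;0 0 0 0 0 0 70")

```text
time: 3.05
eef_pos: [0.6705, 0.0341, 0.0064]
orientation: [[0.997, 0.077, -0.0], [0.077, -0.997, -0.0], [-0.0, -0.0, -1.0]]
force: [0.0, -0.3, 0.7]
grip_width: 0.0618
```

Run:
```python
from h import *
rows(.671,.0348,.004,-85.5)
p,d,c=grab('wrist','w2.png')
```

```text
t 3.05 tcp [0.6705 0.0341 0.0064] w 0.0618 F [ 0.  -0.3  0.7] d tool mm [ 0.6 -0.6  2.4] rotvec [-0.     0.    -0.002]
```

View pics/w2.png

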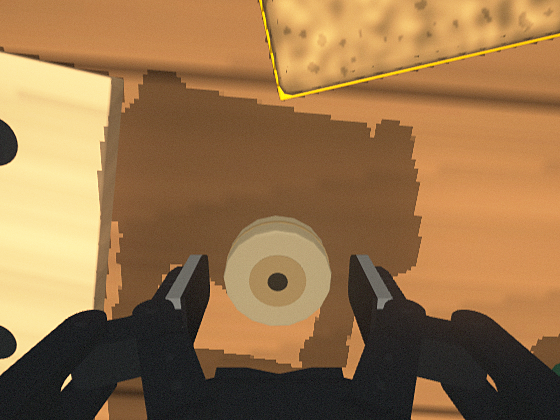

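step_arm(moves="0.5 -0.5 4 0 0 0 70;0 0 0 0 0 0 150;0 0 0 0 0 0 150;0 0 0 0 0 0 150;0 0 -50 0 0 0 150;0 0 -55 0 0 0 150;0 0 -55 0 0 0 150;0 0 -50 0 0 0 150")

```text
time: 4.1
eef_pos: [0.671, 0.0355, 0.214]
orientation: [[0.997, 0.078, 0.0], [0.078, -0.997, -0.0], [0.0, 0.0, -1.0]]
force: [0.3, -0.0, -0.3]
grip_width: 0.0436
```

step_arm(moves="-16 40 0 0 0 0 150;-20 50 0 0 0 0 150;-20 50 0 0 0 0 150;-20 50 0 0 0 0 150;-20 50 0 0 0 0 150;-20 50 0 0 0 0 150;-20 50 0 0 0 0 150;-10 25 0 0 0 0 150")

```text
time: 5.1
eef_pos: [0.5525, -0.3423, 0.2117]
orientation: [[0.997, 0.075, -0.001], [0.075, -0.997, 0.0], [-0.001, -0.0, -1.0]]
force: [0.7, 0.1, -1.2]
grip_width: 0.0439
```

Run:
```python
from h import *
np.set_printoptions(precision=4,suppress=True)
rows(.5534,-.3418,.113,-85.5)
p,d,c=grab('wrist','w3.png')
C=cloud(c,d);m=(abs(C[...,2]-.15)<.006)&(C[...,1]<-.15)&(C[...,0]>.5)
print('tub',fitrect(C[m]),m.sum()); check()
```

```text
t 5.1 tcp [ 0.5525 -0.3423  0.2117] w 0.0439 F [ 0.7  0.1 -1.2] d tool mm [ 1.  -0.4 98.7] rotvec [-0.     0.001 -0.003]
tub (array([ 0.5762, -0.3126]), [np.float32(0.12353547), np.float32(0.18148753)], np.float32(95.475876)) 9824
top []
scene [[np.float64(0.3846), np.float64(0.3119)], [np.float64(0.3862), np.float64(0.2108)], [np.float64(0.4083), np.float64(0.1251)], [np.float64(0.5109), np.float64(0.0371)]]
```

View pics/w3.png

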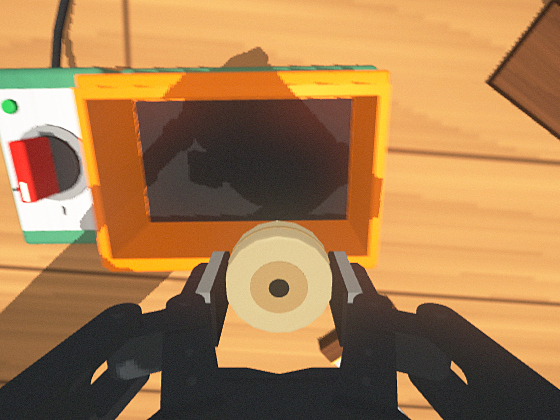

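step_arm(moves="5 0 30 0 0 0 150;0 0 35 0 0 0 150;0 0 25 0 0 0 150;0 0 8 0 0 0 150;0 0 0 0 0 0 150;0 0 0 0 0 0 75;0 0 0 0 0 0 75;0 0 -50 0 0 0 75")

```text
time: 6.25
eef_pos: [0.5567, -0.3374, 0.1606]
orientation: [[0.997, 0.078, -0.007], [0.078, -0.997, 0.006], [-0.006, -0.007, -1.0]]
force: [1.2, -0.5, -0.4]
grip_width: 0.0603
```

step_arm(moves="0 0 -45 0 0 0 75;-8 -45 0 0 0 0 75;-8 -55 0 0 0 0 75;-5 -55 0 0 0 0 75;0 -55 0 0 0 0 75;0 -55 0 0 0 0 75;0 -55 0 0 0 0 75;0 -40 0 0 0 0 75")

```text
time: 7.25
eef_pos: [0.51, 0.0199, 0.2103]
orientation: [[0.997, 0.079, 0.002], [0.079, -0.997, -0.0], [0.002, 0.0, -1.0]]
force: [1.1, -1.0, -0.5]
grip_width: 0.0608
```

Run:
```python
from h import *
rows(.512,.0377,.002,-85.5)
p,d,c=grab('wrist')
print(wheels(p,c)); check()
```

```text
t 7.25 tcp [0.51   0.0199 0.2103] w 0.0608 F [ 1.1 -1.  -0.5] d tool mm [  3.  -17.6 208.3] rotvec [ 0.    -0.002  0.   ]
[(array([0.3865, 0.212 ]), (92, 275), 1288), (array([0.3859, 0.307 ]), (3, 270), 520), (array([0.41  , 0.1315]), (166, 261), 653), (array([0.5098, 0.0403]), (258, 176), 640)]
top [[np.float64(0.6348), np.float64(0.2294)]]
scene [[np.float64(0.3846), np.float64(0.3119)], [np.float64(0.386), np.float64(0.2111)]]
```

step_arm(moves="2 -18 40 0 0 0 75;0 0 55 0 0 0 75;0 0 55 0 0 0 75;0 0 45 0 0 0 75;0 0 13 0 0 0 75;0 0 0 0 0 0 150;0 0 0 0 0 0 150;0 0 0 0 0 0 150")

```text
time: 8.4
eef_pos: [0.5123, 0.0356, 0.0031]
orientation: [[0.997, 0.078, 0.004], [0.078, -0.997, -0.001], [0.003, 0.001, -1.0]]
force: [0.4, -0.1, 0.3]
grip_width: 0.044
```

Run:
```python
from h import *
# tub-frame target spots
t=np.array([.576,-.311]);X=np.array([.9965,.083]);Y=np.array([-.083,.9965])
q=t+.02*X-.03*Y; print(q); rows(q[0],q[1],.113,-85.3)
```

```text
[ 0.59842  -0.339235]
t 8.4 tcp [0.5123 0.0356 0.0031] w 0.044 F [ 0.4 -0.1  0.3] d tool mm [  57.1  380.5 -109.3] rotvec [ 0.001 -0.003 -0.004]
```

step_arm(moves="0 0 -45 0 0 0 150;0 0 -58 0 0 0 150;0 0 -58 0 0 0 150;5 30 -44 0 0 0 150;8 50 0 0 0 0 150;8 55 0 0 0 0 150;8 55 0 0 0 0 150;8 55 0 0 0 0 150")

```text
time: 9.4
eef_pos: [0.5671, -0.2072, 0.2076]
orientation: [[0.997, 0.078, 0.002], [0.078, -0.997, -0.001], [0.002, 0.001, -1.0]]
force: [1.0, -0.3, -0.2]
grip_width: 0.0439
```

step_arm(moves="8 55 0 0 0 0 150;8 50 0 0 0 0 150;4 30 0 0 0 0 150;0 0 30 0 0 0 150;0 0 35 0 0 0 150;0 0 22 0 0 0 150;0 0 8 0 0 0 150;0 0 0 0 0 0 150")

```text
time: 10.4
eef_pos: [0.5973, -0.3385, 0.1118]
orientation: [[0.997, 0.078, 0.0], [0.078, -0.997, -0.0], [0.0, 0.0, -1.0]]
force: [0.2, -0.1, 0.6]
grip_width: 0.0435
```

step_arm(moves="0 0 0 0 0 0 75;0 0 0 0 0 0 75;0 0 -50 0 0 0 75;0 0 -46 0 0 0 75;-17 -50 0 0 0 0 75;-17 -55 0 0 0 0 75;-17 -55 0 0 0 0 75;-17 -55 0 0 0 0 75")

```text
time: 11.4
eef_pos: [0.512, -0.128, 0.2082]
orientation: [[0.997, 0.077, 0.002], [0.077, -0.997, -0.001], [0.002, 0.001, -1.0]]
force: [0.1, 1.1, 0.9]
grip_width: 0.0602
```

step_arm(moves="-17 -55 0 0 0 0 75;-17 -55 0 0 0 0 75;-17 -55 0 0 0 0 75;-17 -55 0 0 0 0 75;-15 -43 0 0 0 0 75;0 0 0 0 0 0 75")

```text
time: 12.15
eef_pos: [0.4085, 0.1285, 0.208]
orientation: [[0.997, 0.082, 0.001], [0.082, -0.997, 0.0], [0.001, -0.0, -1.0]]
force: [0.2, -0.9, 0.1]
grip_width: 0.0601
```

Run:
```python
from h import *
rows(.409,.1265,.002,-85.3)
p,d,c=grab('wrist')
print(wheels(p,c)); check()
```

```text
t 12.15 tcp [0.4085 0.1285 0.208 ] w 0.0601 F [ 0.2 -0.9  0.1] d tool mm [1.00e-01 2.10e+00 2.06e+02] rotvec [-0.    -0.001  0.   ]
[(array([0.3878, 0.2097]), (195, 192), 1484), (array([0.3859, 0.3116]), (92, 185), 1556), (array([0.4091, 0.1254]), (281, 178), 1019)]
top [[np.float64(0.6364), np.float64(0.2294)]]
scene [[np.float64(0.3846), np.float64(0.3119)], [np.float64(0.3861), np.float64(0.2134)]]
```

step_arm(moves="0 2 40 0 0 0 75;0 0 55 0 0 0 75;0 0 55 0 0 0 75;0 0 43 0 0 0 75;0 0 13 0 0 0 75;0 0 0 0 0 0 150;0 0 0 0 0 0 150;0 0 0 0 0 0 150")

```text
time: 13.3
eef_pos: [0.4111, 0.1244, 0.0029]
orientation: [[0.997, 0.078, 0.004], [0.078, -0.997, 0.0], [0.004, 0.0, -1.0]]
force: [0.6, -0.0, -0.3]
grip_width: 0.0441
```

step_arm(moves="0 0 -45 0 0 0 150;0 0 -58 0 0 0 150;0 0 -58 0 0 0 150;8 30 -44 0 0 0 150;13 50 0 0 0 0 150;14 55 0 0 0 0 150;14 55 0 0 0 0 150;14 55 0 0 0 0 150")

```text
time: 14.3
eef_pos: [0.492, -0.1169, 0.2076]
orientation: [[0.997, 0.078, 0.002], [0.078, -0.997, -0.001], [0.002, 0.001, -1.0]]
force: [0.1, 1.6, -0.7]
grip_width: 0.0439
```

step_arm(moves="14 55 0 0 0 0 150;14 50 0 0 0 0 150;12 40 0 0 0 0 150;8 30 0 0 0 0 150;0 0 0 0 0 0 150")

```text
time: 14.92
eef_pos: [0.5531, -0.2876, 0.207]
orientation: [[0.997, 0.076, 0.001], [0.076, -0.997, -0.001], [0.001, 0.001, -1.0]]
force: [0.3, 0.6, 0.4]
grip_width: 0.0442
```

Run:
```python
from h import *
rows(.5536,-.2828,.113,-85.3)
check()
```

```text
t 14.93 tcp [ 0.5531 -0.2876  0.207 ] w 0.0442 F [0.3 0.6 0.4] d tool mm [ 0.8 -4.9 94. ] rotvec [ 0.001 -0.001 -0.006]
top []
scene [[np.float64(0.3846), np.float64(0.3119)], [np.float64(0.3856), np.float64(0.2107)]]
```

step_arm(moves="1 -5 30 0 0 -0.004 150;0 0 35 0 0 0 150;0 0 22 0 0 0 150;0 0 7 0 0 0 150;0 0 0 0 0 0 75;0 0 0 0 0 0 75;0 0 -50 0 0 0 75;0 0 -46 0 0 0 75")

```text
time: 16.02
eef_pos: [0.5536, -0.2808, 0.2108]
orientation: [[0.997, 0.082, 0.001], [0.082, -0.997, -0.001], [0.001, 0.001, -1.0]]
force: [0.3, -0.3, -0.0]
grip_width: 0.0605
```

step_arm(moves="-12 -50 0 0 0 0 75;-13 -54 0 0 0 0 75;-13 -54 0 0 0 0 75;-13 -54 0 0 0 0 75;-13 -54 0 0 0 0 75;-13 -54 0 0 0 0 75;-13 -54 0 0 0 0 75;-13 -54 0 0 0 0 75")

```text
time: 17.02
eef_pos: [0.4157, 0.1391, 0.2099]
orientation: [[0.997, 0.081, 0.003], [0.081, -0.997, 0.0], [0.004, -0.0, -1.0]]
force: [0.3, 0.5, 0.3]
grip_width: 0.0602
```

step_arm(moves="-13 -50 0 0 0 0 75;-10 -27 0 0 0 0 75;0 0 0 0 0 0 75")

```text
time: 17.4
eef_pos: [0.3863, 0.2138, 0.2095]
orientation: [[0.996, 0.085, 0.002], [0.085, -0.996, 0.001], [0.002, -0.0, -1.0]]
force: [0.1, 0.4, 0.3]
grip_width: 0.0603
```

Run:
```python
from h import *
rows(.3868,.2105,.002,-85.3)
p,d,c=grab('wrist')
print(wheels(p,c)); check()
```

```text
t 17.4 tcp [0.3863 0.2138 0.2095] w 0.0603 F [0.1 0.4 0.3] d tool mm [ -0.3   3.4 207.5] rotvec [-0.    -0.002  0.003]
[(array([0.1883, 0.4704]), (38, 329), 90), (array([0.3854, 0.3119]), (179, 170), 488), (array([0.3883, 0.2102]), (282, 176), 672)]
top [[np.float64(0.6348), np.float64(0.2279)]]
scene [[np.float64(0.3867), np.float64(0.3126)]]
```

step_arm(moves="0 3 40 0 0 0.003 75;0 0 55 0 0 0 75;0 0 55 0 0 0 75;0 0 44 0 0 0 75;0 0 13 0 0 0 75;0 0 0 0 0 0 150;0 0 0 0 0 0 150;0 0 0 0 0 0 150")

```text
time: 18.55
eef_pos: [0.3884, 0.2097, 0.0029]
orientation: [[0.997, 0.079, 0.003], [0.079, -0.997, 0.001], [0.003, -0.0, -1.0]]
force: [-0.2, -0.4, 0.1]
grip_width: 0.0442
```

step_arm(moves="0 0 -45 0 0 0 150;0 0 -58 0 0 0 150;0 0 -58 0 0 0 150;10 30 -44 0 0 0 150;17 50 0 0 0 0 150;18 54 0 0 0 0 150;18 54 0 0 0 0 150;18 54 0 0 0 0 150")

```text
time: 19.55
eef_pos: [0.4874, -0.0273, 0.2076]
orientation: [[0.997, 0.079, 0.002], [0.079, -0.997, -0.001], [0.002, 0.001, -1.0]]
force: [1.2, 0.1, -0.2]
grip_width: 0.0438
```

step_arm(moves="18 54 0 0 0 0 150;18 54 0 0 0 0 150;18 54 0 0 0 0 150;18 54 0 0 0 0 150;18 47 0 0 0 0 150;12 0 0 0 0 0 150;0 0 0 0 0 0 150")

```text
time: 20.42
eef_pos: [0.6095, -0.279, 0.2067]
orientation: [[0.997, 0.079, 0.0], [0.079, -0.997, 0.0], [0.0, -0.0, -1.0]]
force: [-0.3, 0.7, -0.5]
grip_width: 0.0439
```

Run:
```python
from h import *
rows(.5934,-.2794,.113,-85.3)
check()
```

```text
t 20.43 tcp [ 0.6095 -0.279   0.2067] w 0.0439 F [-0.3  0.7 -0.5] d tool mm [-16.1  -0.9  93.7] rotvec [-0.    -0.    -0.002]
top []
scene [[np.float64(0.3846), np.float64(0.3119)]]
```

step_arm(moves="-16 0 10 0 0 0 150;0 0 40 0 0 0 150;0 0 32 0 0 0 150;0 0 11 0 0 0 150;0 0 0 0 0 0 75;0 0 0 0 0 0 75;0 0 -50 0 0 0 75;0 0 -46 0 0 0 75")

```text
time: 21.52
eef_pos: [0.5935, -0.2812, 0.2123]
orientation: [[0.997, 0.079, 0.002], [0.079, -0.997, -0.001], [0.002, 0.002, -1.0]]
force: [0.3, 0.8, 0.5]
grip_width: 0.0605
```

step_arm(moves="-13 -50 0 0 0 0 75;-13 -53 0 0 0 0 75;-14 -53 0 0 0 0 75;-14 -53 0 0 0 0 75;-14 -53 0 0 0 0 75;-14 -53 0 0 0 0 75;-14 -53 0 0 0 0 75;-14 -53 0 0 0 0 75")

```text
time: 22.52
eef_pos: [0.4504, 0.1317, 0.2114]
orientation: [[0.997, 0.079, 0.004], [0.079, -0.997, 0.0], [0.004, 0.0, -1.0]]
force: [0.4, 1.0, -0.9]
grip_width: 0.0604
```

step_arm(moves="-14 -53 0 0 0 0 75;-14 -53 0 0 0 0 75;-14 -53 0 0 0 0 75;-7 -26 0 0 0 0 75;0 0 0 0 0 0 75")

```text
time: 23.15
eef_pos: [0.3868, 0.3123, 0.211]
orientation: [[0.997, 0.082, 0.003], [0.082, -0.997, 0.001], [0.003, -0.001, -1.0]]
force: [-0.8, -0.3, 0.9]
grip_width: 0.0603
```

Run:
```python
from h import *
rows(.3857,.312,.002,-85.3)
p,d,c=grab('wrist')
print(wheels(p,c)); check()
```

```text
t 23.15 tcp [0.3868 0.3123 0.211 ] w 0.0603 F [-0.8 -0.3  0.9] d tool mm [ -1.7   0.4 209. ] rotvec [-0.001 -0.003  0.   ]
[(array([0.3893, 0.3123]), (279, 175), 685)]
top [[np.float64(0.6348), np.float64(0.2279)]]
scene []
```

step_arm(moves="0 0 40 0 0 0 75;0 0 55 0 0 0 75;0 0 55 0 0 0 75;0 0 45 0 0 0 75;0 0 13 0 0 0 75;0 0 0 0 0 0 150;0 0 0 0 0 0 150;0 0 0 0 0 0 150")

```text
time: 24.3
eef_pos: [0.3883, 0.3113, 0.0031]
orientation: [[0.997, 0.079, 0.003], [0.079, -0.997, 0.001], [0.003, -0.001, -1.0]]
force: [0.6, -0.8, -0.5]
grip_width: 0.0441
```

step_arm(moves="0 0 -45 0 0 0 150;0 0 -58 0 0 0 150;0 0 -58 0 0 0 150;6 30 -44 0 0 0 150;11 50 0 0 0 0 150;12 54 0 0 0 0 150;12 54 0 0 0 0 150;12 54 0 0 0 0 150")

```text
time: 25.3
eef_pos: [0.4593, 0.072, 0.2076]
orientation: [[0.997, 0.079, 0.003], [0.079, -0.997, -0.0], [0.003, 0.0, -1.0]]
force: [1.5, -0.1, -1.0]
grip_width: 0.044
```

step_arm(moves="12 54 0 0 0 0 150;12 54 0 0 0 0 150;12 54 0 0 0 0 150;12 54 0 0 0 0 150;12 54 0 0 0 0 150;12 54 0 0 0 0 150;12 54 0 0 0 0 150;10 16 0 0 0 0 150")

```text
time: 26.3
eef_pos: [0.5836, -0.3152, 0.2072]
orientation: [[0.997, 0.076, 0.001], [0.076, -0.997, -0.002], [0.001, 0.002, -1.0]]
force: [-0.1, 0.7, -0.3]
grip_width: 0.0436
```

Run:
```python
from h import *
rows(.576,-.311,.128,-85.3)
```

```text
t 26.3 tcp [ 0.5836 -0.3152  0.2072] w 0.0436 F [-0.1  0.7 -0.3] d tool mm [-7.3 -4.9 79.2] rotvec [ 0.002 -0.001 -0.006]
```

Release, then raise high and look at the tub and bench.

step_arm(moves="-7 -4 20 0 0 -0.005 150;0 0 35 0 0 0 150;0 0 22 0 0 0 150;0 0 0 0 0 0 75;0 0 0 0 0 0 75;0 0 -50 0 0 0 75;-20 0 -50 0 0 0 75;-40 0 -40 0 0 0 75")

```text
time: 27.3
eef_pos: [0.5173, -0.314, 0.2742]
orientation: [[0.996, 0.085, 0.005], [0.085, -0.996, -0.004], [0.004, 0.005, -1.0]]
force: [-1.0, -0.7, 0.4]
grip_width: 0.0604
```

step_arm(moves="-40 0 -30 0 0 0 75;-20 0 0 0 0 0 75;0 0 0 0 0 0 75")

```text
time: 27.68
eef_pos: [0.4563, -0.3191, 0.302]
orientation: [[0.997, 0.082, 0.003], [0.082, -0.997, -0.003], [0.003, 0.004, -1.0]]
force: [-0.4, -0.3, -0.7]
grip_width: 0.06
```

Run:
```python
from h import *
np.set_printoptions(precision=4,suppress=True)
rows(.6,.1,.2,-98)
p,d,c=grab('wrist','w4.png')
C=cloud(c,d);m=(abs(C[...,2]-.15)<.005)&(C[...,1]<-.15)&(C[...,0]>.45)&(C[...,0]<.7)
print('tub',fitrect(C[m]),m.sum()); check()
grab('scene','s4.png')
```

```text
t 27.68 tcp [ 0.4563 -0.3191  0.302 ] w 0.06 F [-0.4 -0.3 -0.7] d tool mm [ 177.4 -406.2  101. ] rotvec [ 0.003 -0.003  0.222]
tub (array([ 0.5593, -0.314 ]), [np.float32(0.0891294), np.float32(0.1808945)], np.float32(94.68596)) 3642
top [[np.float64(0.6348), np.float64(0.2294)]]
scene []
```

View pics/w4.png

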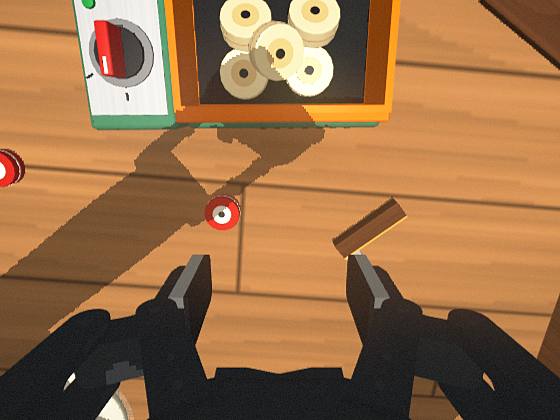

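View pics/s4.png

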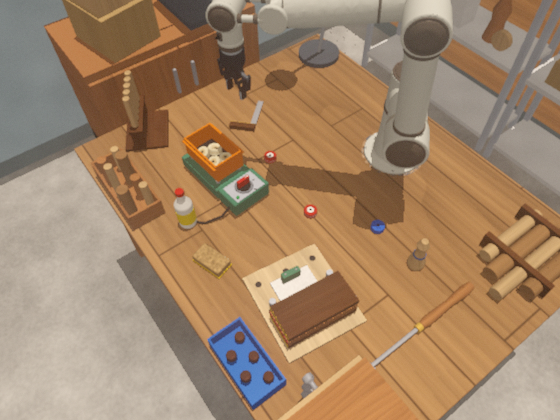

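All five wheels are in the tub (w4: (245,14), (315,12), (280,50), (243,73), (309,72)), and no pale wheel is left on the bench. Next is the cover handle.

step_arm(moves="0 0 0 0 0 0.111 75;0 0 0 0 0 0.111 75;9 -50 10 0 0 0 75;10 -54 10 0 0 0 75;10 -54 10 0 0 0 75;10 -54 10 0 0 0 75;10 -54 10 0 0 0 75;10 -54 10 0 0 0 75")

```text
time: 28.88
eef_pos: [0.5598, -0.0072, 0.2387]
orientation: [[0.991, -0.137, -0.0], [-0.137, -0.991, 0.0], [-0.0, -0.0, -1.0]]
force: [0.7, 0.0, 0.3]
grip_width: 0.0603
```

step_arm(moves="10 -54 10 0 0 0 75;10 -54 10 0 0 0 75;10 -54 10 0 0 0 75;6 -45 10 0 0 0 75;0 0 0 0 0 0 75")

```text
time: 29.5
eef_pos: [0.6226, 0.1943, 0.197]
orientation: [[0.991, -0.133, -0.003], [-0.133, -0.991, 0.0], [-0.003, 0.0, -1.0]]
force: [-0.6, -0.0, -0.5]
grip_width: 0.0603
```

Run:
```python
from h import *
np.set_printoptions(precision=4,suppress=True)
p,d,c=grab('wrist','w5.png'); C=cloud(c,d)
m=(C[...,2]>.045)&(C[...,2]<.065)&(abs(C[...,0]-.628)<.05)&(abs(C[...,1]-.198)<.03)
m=cv2.erode(m.astype(np.uint8),np.ones((2,2)))>0
f=fitrect(C[m]);print('handle',f,m.sum(),'zmed',np.median(C[m][:,2]))
m=(C[...,2]>.08)&(C[...,2]<.1)&(C[...,1]>.25)&(C[...,1]<.45); print('pile',fitrect(C[m]),np.median(C[m][:,2]))
rows(f[0][0],f[0][1],.027,-98.5)
```

```text
handle (array([0.6276, 0.1941]), [np.float32(0.018515425), np.float32(0.05960001)], np.float32(171.74544)) 1500 zmed 0.05563967630003792
pile (array([0.6446, 0.3285]), [np.float32(0.11154855), np.float32(0.23038343)], np.float32(173.00659)) 0.08764141413240545
t 29.55 tcp [0.6229 0.1924 0.1978] w 0.0601 F [ 0.  -0.6 -0.4] d tool mm [  4.8  -2.5 170.8] rotvec [0.001 0.002 0.013]
```

View pics/w5.png

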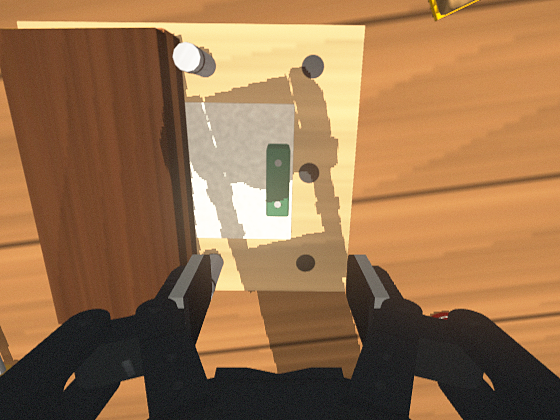

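step_arm(moves="5 -2 40 0 0 0.008 90;0 0 50 0 0 0 90;0 0 45 0 0 0 90;0 0 26 0 0 0 90;0 0 10 0 0 0 90;0 0 0 0 0 0 90")

```text
time: 30.3
eef_pos: [0.6287, 0.1913, 0.0285]
orientation: [[0.989, -0.146, -0.0], [-0.146, -0.989, -0.0], [-0.0, 0.0, -1.0]]
force: [0.3, 0.2, -0.0]
grip_width: 0.0555
```

step_arm(moves="0 0 0 0 0 0 235;0 0 0 0 0 0 235;0 0 0 0 0 0 235;0 0 0 0 0 0 235")

```text
time: 30.8
eef_pos: [0.6301, 0.1929, 0.0306]
orientation: [[0.989, -0.146, 0.004], [-0.146, -0.989, 0.002], [0.004, -0.002, -1.0]]
force: [-0.6, 4.2, 6.1]
grip_width: 0.019
```

Run:
```python
from h import *
grab('wrist','w6.png'); rows(.6276,.1941,.027,-98.2)
```

```text
t 30.85 tcp [0.6301 0.1928 0.0306] w 0.0192 F [-0.1  3.4  7. ] d tool mm [-2.7 -0.9  3.6] rotvec [-0.002 -0.004 -0.003]
```

View pics/w6.png

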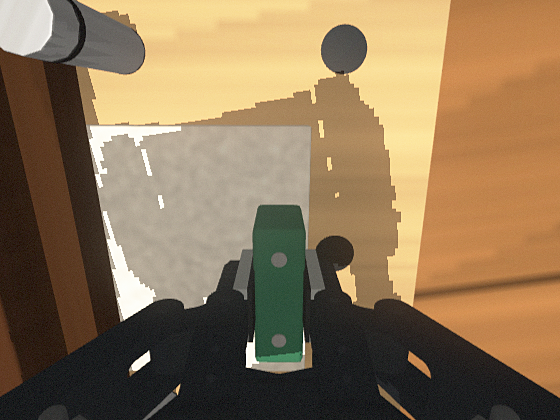

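step_arm(moves="0 0 -2 0 0 0 235;0 3 0 0 0 0 235;0 6 0 0 0 0 235;0 8 0 0 0 0 235;0 8 0 0 0 0 235;0 8 0 0 0 0 235;0 0 0 0 0 0 235")

```text
time: 31.72
eef_pos: [0.6237, 0.1604, 0.0306]
orientation: [[0.989, -0.146, 0.001], [-0.146, -0.989, 0.002], [0.0, -0.002, -1.0]]
force: [1.0, 6.2, -0.3]
grip_width: 0.0185
```

```bash
cat >> h.py <<'E'
def pile(fn=None):
    p,d,c=grab('top',fn); C=cloud(c,d)
    m=(C[...,2]>.06)&(C[...,2]<.1)&(C[...,0]>.5)&(C[...,0]<.8)&(C[...,1]<.43)&(C[...,1]>.25); m=cv2.erode(m.astype(np.uint8),np.ones((3,3)))>0
    P=C[m];A=np.c_[P[:,:2]-P[:,:2].mean(0),np.ones(len(P))];print('pile',fitrect(P),'plane',np.linalg.lstsq(A,P[:,2],rcond=None)[0],m.sum())
E
python3 - <<'E'
from h import *
np.set_printoptions(precision=4,suppress=True)
rows(.6,.1,.03,-98.2); pile()
p,d,c=grab('wrist','w7.png'); C=cloud(c,d)
m=(C[...,2]>.08)&(C[...,2]<.1)&(C[...,1]>.25)&(C[...,1]<.45); print('pile front min along y',np.percentile(C[m]@np.array([.143,.99,0]),1))
E
```

```text
t 31.73 tcp [0.6237 0.1604 0.0306] w 0.0185 F [ 1.   6.2 -0.3] d tool mm [-14.7  63.2   0.5] rotvec [-0.002 -0.    -0.003]
pile (array([0.6419, 0.319 ]), [np.float32(0.12354831), np.float32(0.22797363)], np.float32(172.82785)) plane [0.0039 0.006  0.0881] 2636Traceback (most recent call last):
  File "<stdin>", line 5, in <module>
    return _quantile_unchecked(
        a, q, axis, out, overwrite_input, method, keepdims, weights)
    return _ureduce(a,
                    func=_quantile_ureduce_func,
    ...<5 lines>...
                    overwrite_input=overwrite_input,
                    method=method)
    r = func(a, **kwargs)
    result = _quantile(arr,
                       quantiles=q,
    ...<2 lines>...
                       out=out,
                       weights=wgt)
    slices_having_nans = np.isnan(arr[-1, ...])
                                  ~~~^^^^^^^^^
IndexError: index -1 is out of bounds for axis 0 with size 0
```

View pics/w7.png

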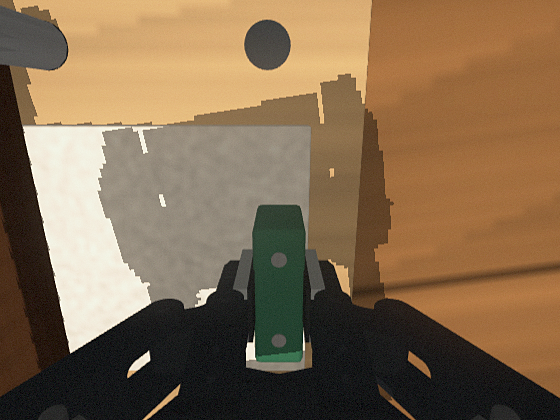

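step_arm(moves="0 6 0 0 0 0 235;0 9 0 0 0 0 235;0 10 0 0 0 0 235;0 10 0 0 0 0 235;0 10 0 0 0 0 235;0 10 0 0 0 0 235;0 10 0 0 0 0 235;0 10 0 0 0 0 235")

```text
time: 32.83
eef_pos: [0.6129, 0.0844, 0.0306]
orientation: [[0.989, -0.146, 0.0], [-0.146, -0.989, 0.0], [0.0, -0.0, -1.0]]
force: [0.2, 2.0, 2.8]
grip_width: 0.0189
```

step_arm(moves="0 10 0 0 0 0 235;0 10 0 0 0 0 235;0 5 0 0 0 0 235;0 0 0 0 0 0 235")

```text
time: 33.33
eef_pos: [0.6092, 0.059, 0.0306]
orientation: [[0.989, -0.146, -0.0], [-0.146, -0.989, -0.002], [0.0, 0.002, -1.0]]
force: [-1.5, -3.7, 4.7]
grip_width: 0.0188
```

Run:
```python
from h import *
np.set_printoptions(precision=4,suppress=True)
rows(.6,.1,.03,-98.2); pile('t8.png')
p,d,c=grab('scene','s8.png')
a=cv2.imread('pics/t8.png')[100:260,120:320];b=cv2.imread('pics/s8.png')[210:370,220:400]
cv2.imwrite('pics/c8.png',np.hstack([cv2.resize(a,(400,320)),cv2.resize(b,(360,320))]))
```

```text
t 33.33 tcp [0.6092 0.059  0.0306] w 0.0188 F [-1.5 -3.7  4.7] d tool mm [-15.1 -39.2   0.5] rotvec [ 0.002 -0.    -0.003]
pile (array([0.6421, 0.3198]), [np.float32(0.12816076), np.float32(0.2279757)], np.float32(172.08498)) plane [ 0.0001 -0.0047  0.0791] 2608
```

View pics/c8.png

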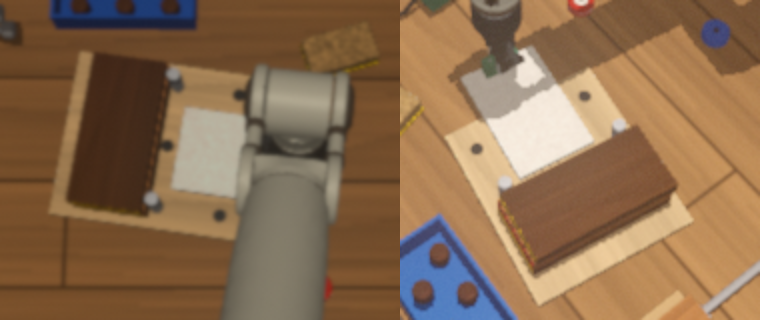

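step_arm(moves="0 10 0 0 0 0 235;0 0 -10 0 0 0 235;0 0 -20 0 0 0 235;0 0 -35 0 0 0 235;0 0 -40 0 0 0 235;0 0 -40 0 0 0 235;0 0 -40 0 0 0 235;0 0 -20 0 0 0 235")

```text
time: 34.42
eef_pos: [0.6085, 0.0503, 0.239]
orientation: [[0.989, -0.145, 0.004], [-0.145, -0.989, -0.001], [0.004, 0.0, -1.0]]
force: [0.6, 0.8, -1.0]
grip_width: 0.0189
```

Run:
```python
from h import *
np.set_printoptions(precision=4,suppress=True)
import time
rows(.583,-.397,.23,-85.3); s=manip.get_state()
p,d,c=grab('wrist','w9.png'); C=cloud(c,d)
T=(C-np.array(s['eef_pos']))@np.array(s['orientation'])  # tool coords
m=(abs(T[...,2]-.0096)<.012)&(T[...,1]<-.02)&(T[...,1]>-.25)&(abs(T[...,0])<.1)&(d>0)
P=T[m];A=np.c_[P[:,:2],np.ones(len(P))];print('plane z=ax+by+c',np.linalg.lstsq(A,P[:,2],rcond=None)[0],m.sum())
for q in [.1,1,50,99,99.9]: print(q,np.percentile(P,q,axis=0))
# +x edge line
b=[];
for y in np.arange(-.06,-.025,.004):
    k=P[abs(P[:,1]-y)<.002]; 
    if len(k)>20: b.append((y,k[:,0].max()))
b=np.array(b);print(b.T, np.polyfit(b[:,0],b[:,1],1) if len(b)>2 else '')
```

```text
t 34.42 tcp [0.6085 0.0503 0.239 ] w 0.0189 F [ 0.6  0.8 -1. ] d tool mm [ 39.7 446.2   9.3] rotvec [ 0.001 -0.004 -0.228]
plane z=ax+by+c [ 0.0055 -0.0031  0.009 ] 47733
0.1 [-0.0667 -0.1485  0.0074]
1 [-0.0619 -0.1424  0.0079]
50 [ 0.0157 -0.0836  0.0093]
99 [ 0.0619 -0.0216  0.0109]
99.9 [ 0.0624 -0.0201  0.0161]
[[-0.06   -0.056  -0.052  -0.048  -0.044  -0.04   -0.036  -0.032  -0.028 ]
 [ 0.0624  0.0624  0.0624  0.0623  0.0623  0.0624  0.0624  0.0624  0.0623]] [-0.0021  0.0623]
```

View pics/w9.png

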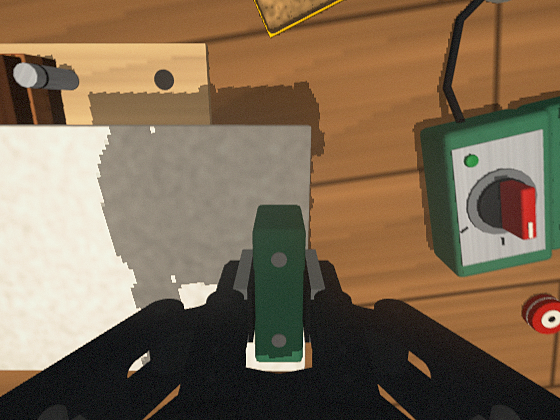

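step_arm(moves="0 0 0 0 0 -0.07 235;0 0 0 0 0 -0.09 235;0 0 0 0 0 -0.068 235;-4 25 0 0 0 0 235;-5 40 0 0 0 0 235;-6 45 0 0 0 0 235;-6 45 0 0 0 0 235;-6 45 0 0 0 0 235")

```text
time: 35.48
eef_pos: [0.5961, -0.1523, 0.2336]
orientation: [[0.997, 0.082, -0.003], [0.082, -0.997, 0.001], [-0.003, -0.001, -1.0]]
force: [0.0, 0.3, -1.5]
grip_width: 0.0188
```

step_arm(moves="-6 45 0 0 0 0 235;-6 45 0 0 0 0 235;-6 45 0 0 0 0 235;-6 45 0 0 0 0 235;-5 38 0 0 0 0 235;-3 25 0 0 0 0 235;0 0 0 0 0 0 235")

```text
time: 36.35
eef_pos: [0.5838, -0.3973, 0.233]
orientation: [[0.997, 0.079, -0.002], [0.079, -0.997, 0.002], [-0.002, -0.002, -1.0]]
force: [0.4, 0.4, -2.2]
grip_width: 0.0191
```

Run:
```python
from h import *
np.set_printoptions(precision=4,suppress=True)
rows(.5857,-.3965,.171,-85.2)
p,d,c=grab('wrist','w10.png');p,d,c=grab('top','t10.png'); C=cloud(c,d)
m=(abs(C[...,2]-.229)<.01)&(abs(C[...,0]-.576)<.1)&(C[...,1]<-.2); print('panel',fitrect(C[m]),m.sum())
```

```text
t 36.35 tcp [ 0.5838 -0.3973  0.233 ] w 0.0191 F [ 0.4  0.4 -2.2] d tool mm [ 2.1 -0.6 62. ] rotvec [-0.002  0.002 -0.004]
panel (array([ 0.5907, -0.4688]), [np.float32(0.13125728), np.float32(0.52576584)], np.float32(95.12562)) 2108
```

View pics/w10.png

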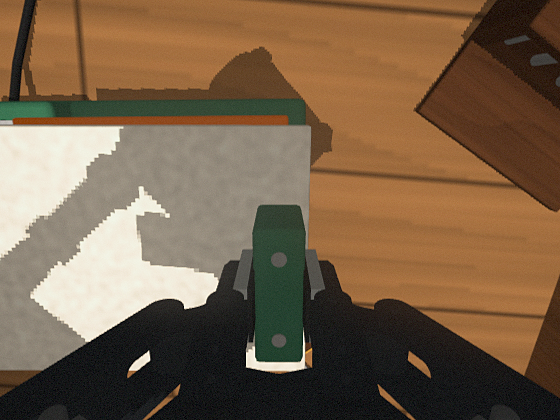

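step_arm(moves="2 -0.5 15 0 0 -0.003 235;0 0 20 0 0 0 235;0 0 15 0 0 0 235;0 0 5 0 0 0 235;0 0 0 0 0 0 235")

```text
time: 37.08
eef_pos: [0.5869, -0.3952, 0.1798]
orientation: [[0.996, 0.085, -0.0], [0.085, -0.996, 0.0], [-0.0, -0.001, -1.0]]
force: [-1.1, 0.6, -1.0]
grip_width: 0.0189
```

Run:
```python
from h import *
np.set_printoptions(precision=4,suppress=True)
rows(.5857,-.3965,.1686,-85.2)
p,d,c=grab('wrist','w11.png'); H=cv2.cvtColor(p,cv2.COLOR_RGB2HSV)
m=(H[...,0]>5)&(H[...,0]<16)&(H[...,1]>200)&(H[...,2]>70); m[200:]=0
for k in comps(m,60):
    x,y,w,h=cv2.boundingRect(k); print((x,y,w,h),'corner',onplane(c,x+w,y,.15)[:2])
t=np.array([.576,-.311]);X=np.array([.9966,.082]);Y=np.array([-.082,.9966]); print('expected corner',t+.056*X-.09*Y)
```

```text
t 37.08 tcp [ 0.5869 -0.3952  0.1798] w 0.0189 F [-1.1  0.6 -1. ] d tool mm [-1.3  1.2 11.2] rotvec [-0.001  0.     0.001]
expected corner [ 0.6392 -0.3961]
```

step_arm(moves="-1 1 6 0 0 0 235;0 0 4 0 0 0 235;0 0 2 0 0 0 235;0 0 0 0 0 0 235")

```text
time: 37.62
eef_pos: [0.5862, -0.3965, 0.1687]
orientation: [[0.996, 0.085, 0.0], [0.085, -0.996, -0.0], [0.0, 0.0, -1.0]]
force: [-0.6, -0.1, 0.8]
grip_width: 0.0187
```

step_arm(moves="0 0 1 0 0 0 235;0 0 0 0 0 0 235;0 0 0 0 0 0 150;0 0 0 0 0 0 110;0 0 0 0 0 0 110;0 0 -30 0 0 0 110;0 0 -50 0 0 0 110;-40 0 -20 0 0 0 110")

```text
time: 38.62
eef_pos: [0.5482, -0.4004, 0.2711]
orientation: [[0.996, 0.087, 0.005], [0.087, -0.996, -0.004], [0.004, 0.005, -1.0]]
force: [0.0, 0.5, -0.3]
grip_width: 0.0486
```

step_arm(moves="-45 -20 0 0 0 0 110;-45 -40 0 0 0 0 110;-30 -40 0 0 0 0 110;0 0 0 0 0 0 110")

```text
time: 39.12
eef_pos: [0.4162, -0.3077, 0.2663]
orientation: [[0.996, 0.085, -0.002], [0.085, -0.996, 0.002], [-0.001, -0.002, -1.0]]
force: [0.6, -1.0, 0.0]
grip_width: 0.0489
```

Run:
```python
from h import *
np.set_printoptions(precision=4,suppress=True)
for n in ['wrist','top','scene']:
    p,d,c=grab(n,n[0]+'12.png'); C=cloud(c,d)
    m=(abs(C[...,2]-.159)<.007)&(abs(C[...,0]-.576)<.1)&(C[...,1]<-.2)&(C[...,1]>-.43)
    if m.sum()<50: continue
    P=C[m];A=np.c_[P[:,:2]-P[:,:2].mean(0),np.ones(len(P))];print(n,'cover',fitrect(P),'plane',np.linalg.lstsq(A,P[:,2],rcond=None)[0],m.sum())
    m=(C[...,2]>.092)&(C[...,2]<.115)&(abs(C[...,0]-.5625)<.035)&(abs(C[...,1]+.153)<.03)
    if m.sum()>20: print(' switch',fitrect(C[m]),m.sum(),np.median(C[m][:,2]))
rows(.5625,-.1536,.2,-85.2)
```

```text
wrist cover (array([ 0.5318, -0.3148]), [np.float32(0.04137358), np.float32(0.20037694)], np.float32(94.88704)) plane [0.0046 0.0001 0.1596] 20493
 switch (array([ 0.5466, -0.1552]), [np.float32(0.012655269), np.float32(0.016740616)], np.float32(7.470432)) 528 0.1092932176477856
top cover (array([ 0.5776, -0.3081]), [np.float32(0.1319769), np.float32(0.20090139)], np.float32(94.69321)) plane [ 0.0013 -0.0003  0.1595] 2805
 switch (array([ 0.5619, -0.1504]), [np.float32(0.013411321), np.float32(0.045998596)], np.float32(4.888624)) 81 0.10875869455007536
scene cover (array([ 0.5723, -0.3101]), [np.float32(0.13553913), np.float32(0.20673613)], np.float32(95.24468)) plane [ 0.0006 -0.0015  0.1598] 1645
 switch (array([ 0.5595, -0.151 ]), [np.float32(0.014263215), np.float32(0.04648395)], np.float32(4.807137)) 79 0.1074211574624197
t 39.27 tcp [ 0.4188 -0.3111  0.2679] w 0.0486 F [-0.2 -0.4 -0. ] d tool mm [ 156.4 -144.9   67.9] rotvec [ 0.001 -0.001  0.001]
```

View pics/w12.png

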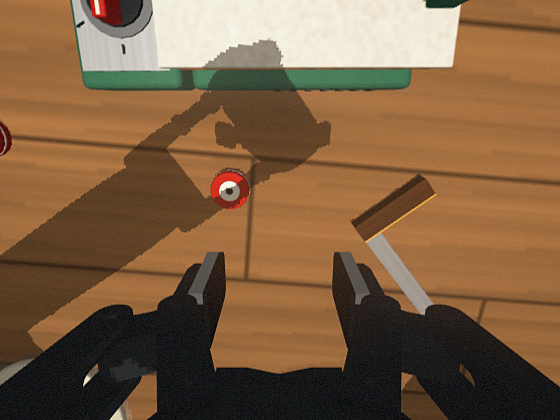

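The cover lies flat on the tub in w12: its top is level at z = 0.1596, its angle is 94.7°, and it is within about 3 mm of centre. Next is the switch.

step_arm(moves="35 -33 15 0 0 0 150;45 -41 18 0 0 0 150;45 -41 18 0 0 0 150;31 -29 15 0 0 0 150;0 0 0 0 0 0 150")

```text
time: 39.9
eef_pos: [0.562, -0.1529, 0.2]
orientation: [[0.996, 0.089, -0.002], [0.089, -0.996, 0.001], [-0.002, -0.002, -1.0]]
force: [-0.1, 0.1, 0.2]
grip_width: 0.0351
```

Run:
```python
from h import *
np.set_printoptions(precision=4,suppress=True)
p,d,c=grab('wrist','w13.png'); C=cloud(c,d)
m=(C[...,2]>.098)&(C[...,2]<.116)&(abs(C[...,0]-.5625)<.035)&(abs(C[...,1]+.153)<.03)
f=fitrect(C[m]);print(f,m.sum(),np.median(C[m][:,2]))
rows(.562,-.152,.09,-85.2); print(manip.get_state()['joint_positions'])
```

```text
(array([ 0.562, -0.153]), [np.float32(0.0116810175), np.float32(0.045724355)], np.float32(5.2908297)) 1074 0.11044129820149678
t 39.95 tcp [ 0.5615 -0.1545  0.201 ] w 0.0349 F [-0.1 -0.4 -0.3] d tool mm [  0.9  -2.4 111. ] rotvec [-0.     0.001  0.003]
[-27.2585  11.5514  92.1726  -0.0194  76.3299  57.7484]
```

View pics/w13.png

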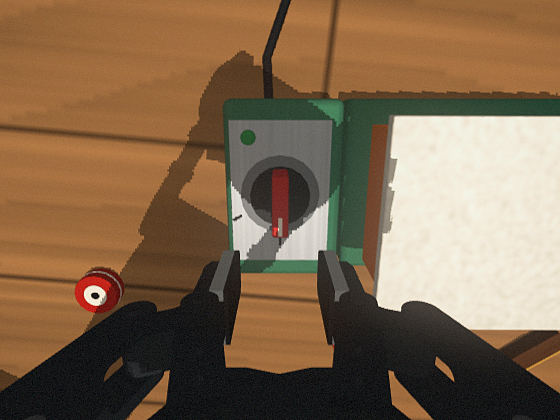

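step_arm(moves="0.5 -1.5 30 0 0 0 150;0 0 35 0 0 0 150;0 0 28 0 0 0 150;0 0 10 0 0 0 150;0 0 5 0 0 0 150;0 0 0 0 0 0 240;0 0 0 0 0 0 240;0 0 0 0 0 0 240")

```text
time: 40.95
eef_pos: [0.5613, -0.1535, 0.0953]
orientation: [[0.996, 0.085, 0.002], [0.085, -0.996, -0.001], [0.002, 0.001, -1.0]]
force: [-1.4, 2.3, 5.8]
grip_width: 0.0106
```

Run:
```python
from h import *
grab('wrist','w14.png'); rows(.562,-.153,.092,-85)
```

```text
t 41.0 tcp [ 0.5613 -0.1535  0.0953] w 0.0104 F [-1.7  3.2  5.6] d tool mm [ 0.8 -0.5  3.3] rotvec [ 0.001 -0.002 -0.002]
```

View pics/w14.png

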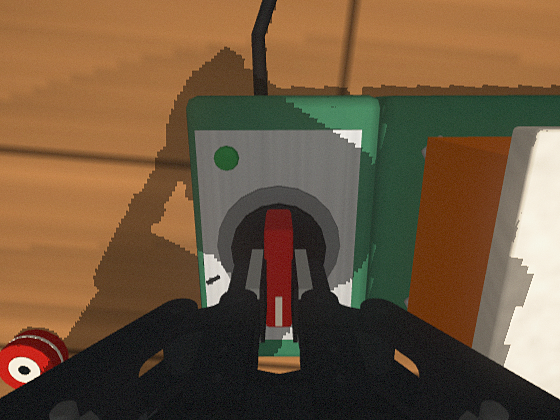

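step_arm(moves="0 0 0 0 0 0.15 240;0 0 0 0 0 0.15 240;0 0 0 0 0 0.15 240;0 0 0 0 0 0.15 240;0 0 0 0 0 0.15 240;0 0 0 0 0 0.15 240;0 0 0 0 0 0 240")

```text
time: 41.88
eef_pos: [0.5615, -0.1527, 0.0953]
orientation: [[0.685, -0.728, 0.002], [-0.728, -0.685, 0.001], [0.001, -0.002, -1.0]]
force: [-0.7, 5.1, 5.3]
grip_width: 0.0104
```

Run:
```python
from h import *
s=manip.get_state();print(np.round(s['moment'],2)); rows(.562,-.153,.095,-85-60.2)
```

```text
[0.86 0.15 0.22]
t 41.88 tcp [ 0.5615 -0.1527  0.0953] w 0.0104 F [-0.7  5.1  5.3] d tool mm [ 0.6 -0.1  0.3] rotvec [-0.002 -0.001  0.148]
```

step_arm(moves="0 0 0 0 0 0.1 240;0 0 0 0 0 0.05 240;0 0 0 0 0 0.03 240;0 0 0 0 0 0 240;0 0 0 0 0 0 240")

```text
time: 42.5
eef_pos: [0.5616, -0.1525, 0.0953]
orientation: [[0.547, -0.837, 0.002], [-0.837, -0.547, 0.001], [0.001, -0.002, -1.0]]
force: [0.3, 7.1, 6.0]
grip_width: 0.0109
```

Run:
```python
from h import *
np.set_printoptions(precision=4,suppress=True)
s=manip.get_state();print(np.round(s['moment'],2)); rows(.562,-.153,.095,-85-60.2)
# angle of red bar in wrist image (tool-relative) and world from top of bar
p,d,c=grab('wrist','w15.png'); C=cloud(c,d)
m=masks(p)['red']&(C[...,2]>.103)&(C[...,2]<.117)&(np.hypot(C[...,0]-.562,C[...,1]+.153)<.035); print(fitrect(C[m]),m.sum())
```

```text
[1.   0.04 0.86]
t 42.5 tcp [ 0.5616 -0.1525  0.0953] w 0.0109 F [0.3 7.1 6. ] d tool mm [ 0.6 -0.1  0.3] rotvec [-0.002 -0.001 -0.029]
(array([ 0.5621, -0.1537]), [np.float32(0.010862171), np.float32(0.044167776)], np.float32(124.765564)) 1493
```

The switch reached its stop: the bar turned 60.4° and the torque rose to 0.86 N m. I'll turn back with it, open the fingers and retreat.

step_arm(moves="0 0 0 0 0 -0.15 240;0 0 0 0 0 -0.16 240;0 0 0 0 0 -0.16 240;0 0 0 0 0 -0.16 240;0 0 0 0 0 -0.16 240;0 0 0 0 0 -0.16 240;0 0 0 0 0 -0.13 240;0 0 0 0 0 0 240")

```text
time: 43.55
eef_pos: [0.5613, -0.1535, 0.0953]
orientation: [[0.996, 0.086, 0.002], [0.086, -0.996, -0.0], [0.002, 0.001, -1.0]]
force: [-1.9, 3.4, 5.3]
grip_width: 0.0105
```

step_arm(moves="0 0 0 0 0 0 150;0 0 0 0 0 0 150;0 0 -30 0 0 0 150;0 0 -50 0 0 0 150;-30 0 -40 0 0 0 150;-40 0 -10 0 0 0 150;-40 0 0 0 0 0 150;0 0 0 0 0 0 150")

```text
time: 44.55
eef_pos: [0.4492, -0.1629, 0.2236]
orientation: [[0.997, 0.083, -0.001], [0.083, -0.997, -0.0], [-0.001, 0.0, -1.0]]
force: [0.4, -0.2, 0.6]
grip_width: 0.0354
```

Run:
```python
from h import *
np.set_printoptions(precision=4,suppress=True)
rows(.562,-.153,.2,-85)
for n in ['wrist','top','scene']:
    p,d,c=grab(n,n[0]+'16.png'); C=cloud(c,d)
    m=(abs(C[...,2]-.159)<.007)&(abs(C[...,0]-.576)<.1)&(C[...,1]<-.2)&(C[...,1]>-.43)
    if m.sum()>50:
        P=C[m];A=np.c_[P[:,:2]-P[:,:2].mean(0),np.ones(len(P))];print(n,'cover',fitrect(P),'plane',np.linalg.lstsq(A,P[:,2],rcond=None)[0])
    m=(C[...,2]>.098)&(C[...,2]<.116)&(abs(C[...,0]-.5625)<.035)&(abs(C[...,1]+.153)<.03)
    if m.sum()>20: print(' switch',fitrect(C[m]),m.sum())
    for k in comps(masks(p)['red'],25):
        (u,v),r=cv2.minEnclosingCircle(k); print('  red',onplane(c,u,v,.02)[:2])
pile()
```

```text
t 44.55 tcp [ 0.4492 -0.1629  0.2236] w 0.0354 F [ 0.4 -0.2  0.6] d tool mm [113.3  -0.5  23.5] rotvec [ 0.     0.001 -0.004]
wrist cover (array([ 0.546, -0.268]), [np.float32(0.07706491), np.float32(0.110239066)], np.float32(95.15106)) plane [-0.0002 -0.0036  0.1595]
 switch (array([ 0.5611, -0.153 ]), [np.float32(0.011439091), np.float32(0.045385774)], np.float32(5.3538976)) 1247
  red [ 0.3839 -0.2512]
  red [0.4198 0.0313]
  red [ 0.5768 -0.1522]
top cover (array([ 0.5775, -0.3087]), [np.float32(0.13128273), np.float32(0.2023612)], np.float32(94.31894)) plane [-0.0016 -0.0007  0.1597]
 switch (array([ 0.5624, -0.1503]), [np.float32(0.011837714), np.float32(0.044501442)], np.float32(3.7496998)) 67
  red [0.4199 0.0333]
  red [ 0.8278 -0.2138]
scene cover (array([ 0.5725, -0.3103]), [np.float32(0.13556802), np.float32(0.20824231)], np.float32(95.46675)) plane [-0.0049 -0.0026  0.1599]
 switch (array([ 0.5593, -0.152 ]), [np.float32(0.016249439), np.float32(0.046073645)], np.float32(4.236923)) 67
  red [ 0.735  -0.3056]
pile (array([0.6429, 0.3196]), [np.float32(0.1272336), np.float32(0.22794001)], np.float32(172.25467)) plane [ 0.002  -0.0009  0.0791] 2583
```

View pics/s16.png

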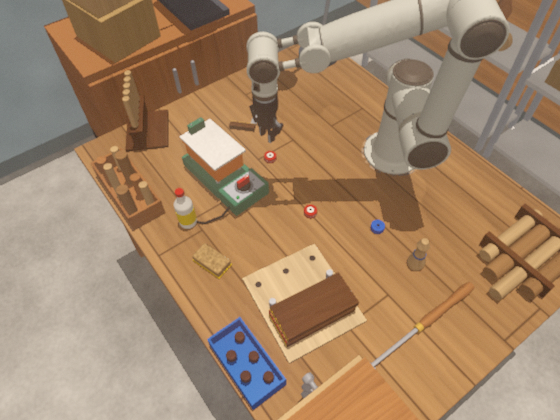

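All the checks agree, so I'm handing in.

```bash
python3 -c "
from cell import manip
print(manip.hand_in())"
```

```text
the job is handed in; nothing more can be done
None
```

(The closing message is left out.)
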